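# Unlatch the shaker's hold-down frame and hold it open

### The job

Open the vial shaker for me: pull the red paddle of the coupler sideways against its spring, out to its stop, while the coupler still sits on the ball, then lift the coupler off the ball so that the hold-down frame swings up. Finish while holding it up, still in the gripper, with the coupler about 8 cm above the ball, so that I can take out the vials: the frame has no stay and must not fall back. Leave the vials in their places and do not disturb the things round the shaker.

Things in the scene. Friction and masses are not known exactly. Their poses are not given: they have to be found in the camera images.
- shaker: White bench shaker, fixed; case from x = -50 to 275 mm, 150 mm wide, platform top at 56 mm; aluminium vial block on it, top at 92 mm. Origin on the bench under the ball stud; x points from the ball to the frame's hinge, y to the side of the red paddle, z up. The bench has a clear side pane at world y = 0.49 m (x = 0.39 to 0.87 m, 0.49 m high) and a hood front at x = 0.68 m, 0.5 m up and higher
- hold_frame: Steel hold-down frame over the vials, 0.25 to 0.5 kg. Origin on its hinge axis, 250 mm in x from the ball and 142 mm above the bench; axes as the shaker's when down. Turns about its own y axis, ball end up, 0 (down) to 1.2 rad; no stay, let go it falls. Its ball end is a grey coupler, 42 x 40 mm, 114 to 156 mm above the bench, with a spring barrel that reaches to y = -55 mm
- latch (a joint): Latch slide of the coupler, in m: 0 = sprung home, its fork under the shoulder of the ball, so that the frame cannot rise more than 1 mm; 0.018 = pulled sideways (along the shaker's +y) out to its stop, fork clear of the ball. The spring pulls back with 5 N at 0 and 11 N at the stop; released, the latch snaps home
- paddle (a point): Grip point on the red paddle, an upright plate fixed to the latch slide, 26 mm (x) by 8 mm thick (y) by 58 mm high. In mid-thickness, 162 mm above the bench at rest, 15 mm below the top edge, 39 mm above the latch plate; 250 mm in x from the hinge axis and 20 mm above it. At rest 26 mm of free room between paddle and coupler, free outside. Moves with latch and frame
- ball (a point): Centre of the steel ball (22 mm) on its post at the near end of the shaker, 131 mm above the bench; does not move
- coupler (a point): Centre of the coupler's socket, fixed to the frame; on the ball's centre while the coupler is down, above it when raised
- vial1: Glass vial with yellow cap, 23 mm wide, 72 mm high, loose in its hole of the vial block (31 mm deep); origin at the centre of its foot
- vial2: Glass vial with blue cap, 23 mm wide, 72 mm high, loose in its hole of the vial block (31 mm deep); origin at the centre of its foot
- vial3: Glass vial with white cap, 23 mm wide, 72 mm high, loose in its hole of the vial block (31 mm deep); origin at the centre of its foot
- vial4: Glass vial with white cap, 23 mm wide, 72 mm high, loose in its hole of the vial block (31 mm deep); origin at the centre of its foot
- timer: White bench timer lying on its back, 58 x 62 x 18 mm, loose on the bench beside the shaker; origin at its underside
- bottle: Small amber bottle with black cap, 38 mm wide, 68 mm high, loose beside the shaker; origin at its underside
- dish: Open plastic dish with plantlets, 62 mm wide, 23 mm high, loose on the bench beside the shaker; origin at its underside

How it is judged:
By the outcome, as a careful person would: the job done as asked, in the order asked, and still so for the second after the job is handed in, while the arm keeps its last pose, push and grip.
It also fails if it takes over 38 s, if anything falls off the work surface, if the arm or the gripper's body presses on something with over 40 N, if the wrist force passes 120 N, or if a joint passes its speed limit or range.

### The arm

A 6-joint arm with a two-finger parallel gripper is mounted at the origin on a cart in front of the work surface, level with it; the furniture and walls round the work are solid. World frame = base frame: x ahead of the robot, y to its left, z up, the work surface at z = 0. Lengths are in m, angles in rad, forces in N, time in s.
With the tool pointing down it reaches from about 0.325 to 0.9 m from the base axis. Payload 6.1 kg.
Tool frame: the origin (TCP) lies where the fingers leave the gripper's body, on its centre line; the fingertips stand 73 mm ahead of it and the grasp point (between the pads) lies 54 mm ahead of it (manip.grip_point_offset is the distance from the TCP to the grasp point, in m); z points along the fingers, y is the line along which they close (so a half turn about z gives the same grasp; the last joint's range is limited). The gripper opens to 85 mm and grips with 20 to 120 N. Pads are 22 mm wide; open, the fingers measure 114 mm over their backs; the gripper's body (76 mm by 85 mm) begins 54 mm behind the grasp point. The pads swing forward as they close: fully open they stand 13 mm farther back than shut.
Start: joints at [-1.388, 0.22, 1.526, -0, 1.395, -0.126], TCP at [0.19, -0.595, 0.304] pointing down, gripper open.
Joint ranges: [-2.98, 2.98], [-0.91, 2.08], [0.09, 2.57], [-1.24, 4.39], [0.2, 2.65], [-2.68, 2.68]. Speed limits (rad/s): [2.57, 2.57, 3.01, 3.14, 3.14, 3.14].

### API

Orientations are given as [roll, pitch, yaw] about the fixed x, y, z axes, in that order (R = Rz(yaw) Ry(pitch) Rx(roll)).
In Python, from bench import status, viewer, job_done, manip gives the robot as it stands.
- The arm moves only by the tool jog_arm, never from a script. Its argument "increments" is a list of rows, each a list of 4 numbers: the shift along the tool's x, y, z in cm, then the turn about the tool's z in units of 10 degrees (1.0 is 10 degrees). In form: [[dx, dy, dz, spin], ...]. A call has 1 to 12 rows; each row shifts and turns the commanded pose from where the row before left it, along the tool's axes as they then stand; what a row does not reach is not made up. A row lasts 1/8 s, in which the tool goes at most 62.5 mm and 10.7 degrees, less where a joint would pass 70% of its speed; a pose out of reach is approached as far as the arm can. A call with a gripper value outside its range is refused whole. "claw" is the finger opening in cm, from 0 to 8.54, set as the call begins (left out, the last holds). The fingers move at their own pace and stop on an object; the grip force is fixed at half the most. Time passes only in rows, so rows that do not move let the fingers close. It gives the time, the measured TCP pose, the force, the opening and the grip force at its end, in the units of the state.
- status.observe(): the state, without advancing time (a new reading comes with each control period).
- viewer.get_image(name): name is "scene" or "top" or "wrist"; returns a dict with "color" (400x640x3 uint8, red, green, blue), "intrinsics" (3x3 intrinsics, pixels), "rvec" (rotation vector, rad) and "tvec" (3), from world to camera coordinates, as OpenCV has them; the wrist camera has in their place "tool_from_camera" (4x4, takes a point from camera to tool coordinates, whose origin is the TCP and whose axes are the flange's). Camera axes: x right, y down, z forward; pixel columns grow to the right and rows downward; lengths in m; the calibration is good to about 2 mm. A picture is of the moment at which its call begins: read the wrist's pose just before it. There is no depth.
- job_done(): hands the job in; it is judged then, once.
The state is a dict: "time_s": time; "joint_pos": joint angles; "joint_vel": joint speeds; "joint_torque": joint torques, N m; "eef_pos": TCP position; "eef_rot": TCP orientation; "wrist_force": force on the tool from outside, world axes, zero at the start; "torque": the same for the moment, N m; "opening": finger opening in m; "grasp_force": force on a finger pad.
Only numpy, scipy, OpenCV 4.12 (cv2) and the standard library are available. Lean on these libraries where they do the work, as an engineer would, in place of code of your own. Each camera call takes 0.05 s, during which the arm holds its last target. There are 200 camera calls.

## Working session

There is one attempt and no reset: what is moved stays moved. The work goes in short steps, Python scripts to look and compute and a tool call to move; the robot and the scene stay as the last step left them, time stands still between calls to the robot, and variables do not carry over. Pictures are saved under pics/ and viewed, at most 10 in all, crops included, and the job is handed in when it is done.

Besides the shell and the picture viewer there is one more tool, called by a JSON object that holds its "name" and its "arguments". jog_arm: Moves the arm, as the interface text tells. Its arguments: {"type":"object","properties":{"increments":{"type":"array"},"claw":{"type":"number"}},"required":["increments"]}

```bash
mkdir -p pics; cat > h.py <<'E'
import numpy as np,cv2
from bench import status,viewer,manip
def save(n,f):
    s=status.observe(); d=viewer.get_image(n); cv2.imwrite('pics/'+f,d['color'][...,::-1]); return s,d
def cam(d,s=None):
    K=np.array(d['intrinsics'])
    if 'rvec' in d:
        R=cv2.Rodrigues(np.array(d['rvec'],float))[0]; t=np.array(d['tvec'],float).ravel(); return K,R,t
    from scipy.spatial.transform import Rotation as Ro
    T=np.eye(4); T[:3,:3]=Ro.from_euler('xyz',s['eef_rot']).as_matrix(); T[:3,3]=s['eef_pos']
    M=np.linalg.inv(T@np.array(d['tool_from_camera'])); return K,M[:3,:3],M[:3,3]
def ray(c,u,v):
    K,R,t=c; return -R.T@t, R.T@np.linalg.inv(K)@np.array([u,v,1.])
def onz(c,u,v,z):
    o,r=ray(c,u,v); return o+r*(z-o[2])/r[2]
def proj(c,P):
    K,R,t=c; p=K@(R@np.array(P)+t); return p[:2]/p[2]
def tri(c1,p1,c2,p2):
    A=[];b=[]
    for c,p in((c1,p1),(c2,p2)):
        o,r=ray(c,*p); r/=np.linalg.norm(r); Q=np.eye(3)-np.outer(r,r); A.append(Q); b.append(Q@o)
    return np.linalg.lstsq(np.vstack(A),np.hstack(b),rcond=None)[0]
def red(d):
    h=cv2.cvtColor(d['color'],cv2.COLOR_RGB2HSV); m=(((h[...,0]<8)|(h[...,0]>172))&(h[...,1]>140)&(h[...,2]>70)).astype(np.uint8)
    n,l,st,ce=cv2.connectedComponentsWithStats(m); return [(st[i].tolist(),ce[i].round(1).tolist()) for i in range(1,n) if st[i][4]>15]
E
python3 - <<'E'
from h import *
print(manip.grip_point_offset,status.observe())
for n in('scene','top'):
    s,d=save(n,n+'1.png'); K,R,t=cam(d); print(n,-R.T@t,K[0,0],red(d))
E
```

```text
0.0539 {'time_s': 0.0, 'joint_pos': array([-1.38807204e+00,  2.21209527e-01,  1.52761456e+00, -8.51139249e-06,
        1.39470387e+00, -1.26107302e-01]), 'joint_vel': array([-3.52417145e-06,  2.24981648e-04,  4.11829056e-05, -2.60853641e-04,
       -7.07529185e-04, -1.23134156e-03]), 'joint_torque': array([-8.24791059e-04, -4.96898532e+01, -3.89393663e+01, -2.40215440e-04,
        1.11105872e-02,  7.37093416e-06]), 'eef_pos': array([ 0.18987043, -0.59497116,  0.30280757]), 'eef_rot': array([-3.13967166e+00, -2.35099162e-04,  3.08832861e-01]), 'wrist_force': array([-0.51382365,  0.53585521,  0.243297  ]), 'torque': array([-0.0146137 ,  0.02661302, -0.02695166]), 'grasp_force': 0.0, 'opening': 0.08590794143959984}
scene [0.17511867 0.5140323  0.59960604] 377.4774032370416 [([435, 58, 10, 5, 42], [439.6, 60.0]), ([249, 144, 20, 13, 166], [259.2, 151.3]), ([334, 226, 11, 8, 34], [338.7, 228.5]), ([331, 239, 14, 16, 79], [336.9, 247.4]), ([183, 311, 10, 10, 39], [187.0, 314.3]), ([174, 315, 19, 13, 74], [180.6, 321.6])]
top [ 0.35294573 -0.04257253  1.23607553] 421.3055151579644 [([345, 99, 15, 5, 55], [351.7, 100.7]), ([173, 202, 9, 9, 33], [177.4, 204.8]), ([278, 233, 4, 10, 28], [279.5, 236.9])]
```

View pics/scene1.png

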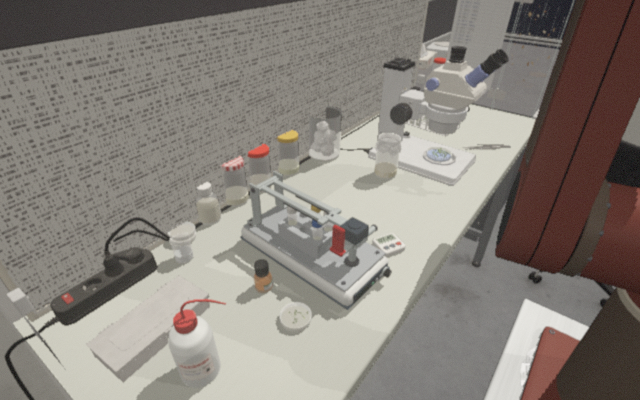

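View pics/top1.png

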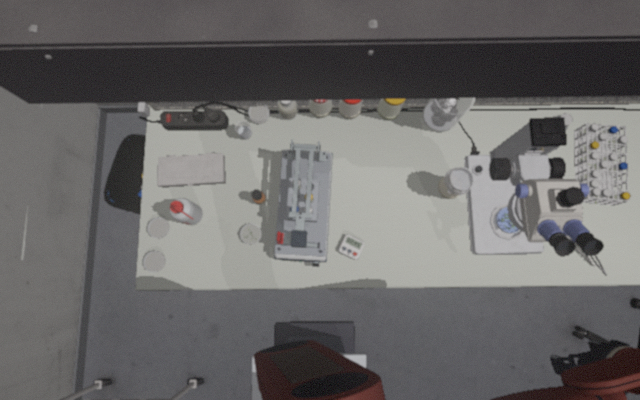

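The scene view shows the shaker with its red paddle at about (337,240). In the top view the paddle is at (279,237) and the coupler at (299,239). The hinge points away from the robot, at about (307,150), and the paddle is on the +y side. Next I'll measure the pose.

```bash
python3 - <<'E'
from h import *
dt=viewer.get_image('top');ds=viewer.get_image('scene');ct,cs=cam(dt),cam(ds)
c=dt['color'][130:275,255:375,::-1]; cv2.imwrite('pics/topc.png',cv2.resize(c,None,fx=4,fy=4,interpolation=cv2.INTER_CUBIC))
print('top edge z.177',onz(ct,279.5,236.9,.177), 'tri top(scene) ',tri(ct,(279.5,236.9),cs,(338.7,228.5)))
c=ds['color'][170:310,230:410,::-1]; cv2.imwrite('pics/scc.png',cv2.resize(c,None,fx=4,fy=4,interpolation=cv2.INTER_CUBIC))
E
```

```text
top edge z.177 [0.46072527 0.06544252 0.177     ] tri top(scene)  [0.46301072 0.06695378 0.17007141]
```

View pics/topc.png

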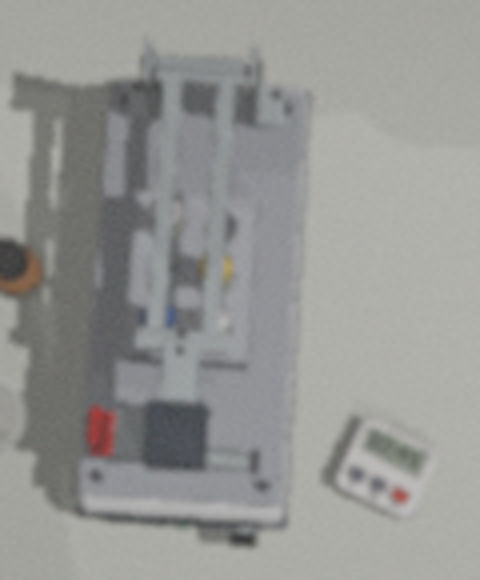

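View pics/scc.png

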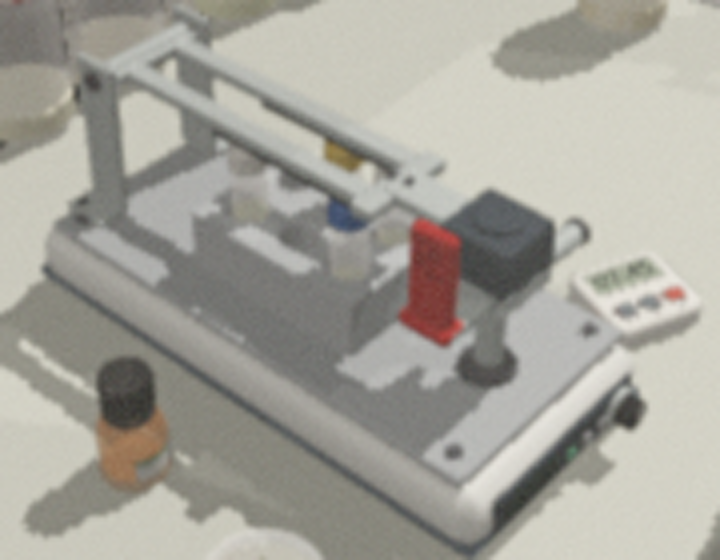

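The crops are sharp enough. In the top crop the coupler is at (177,435), the paddle at (100,432) and the case's right edge runs (305,95)→(285,520). Both vial caps and the timer stay clear. Next I'll work out the yaw and the approach displacement.

```bash
python3 - <<'E'
from h import *
d=viewer.get_image('top');c=cam(d)
f=lambda u,v,z:onz(c,255+u/4,130+v/4,z)
def yaw(a,b): v=b-a; return np.arctan2(v[1],v[0])
print('edge',yaw(f(285,520,.05),f(305,95,.05)),yaw(f(82,490,.05),f(108,90,.05)),'bar',yaw(f(155,330,.15),f(173,85,.15)),yaw(f(212,330,.15),f(228,85,.15)))
C=f(177,435,.156);H=f(203,72,.15);print('coupler',C,'paddle-coupler',f(100,432,.170)-C,'hinge',H,np.hypot(*(H-C)[:2]))
s=status.observe();P=np.array([.461,.066]);e=np.array(s['eef_pos'])[:2];v=P-e;y=s['eef_rot'][2]
print('d world',v,'tool',v@[np.cos(y),np.sin(y)],v@[np.sin(y),-np.cos(y)])
E
```

```text
edge -0.06077402742261299 -0.05635449404618444 bar -0.07156903468829268 -0.0697717953444498
coupler [0.45754153 0.01683746 0.156     ] paddle-coupler [0.00109008 0.04803062 0.014     ] hinge [ 7.01936720e-01 -6.59083819e-04  1.50000000e-01] 0.24502068551609602
d world [0.2711213  0.66121886] tool 0.45922585250054115 -0.5475662174391279
```

{"name": "jog_arm", "arguments": {"increments": [[3.83,-4.57,0,0],[3.83,-4.57,0,0],[3.83,-4.57,0,0],[3.83,-4.57,0,0],[3.83,-4.57,0,0],[3.83,-4.57,0,0],[3.83,-4.57,0,0],[3.83,-4.57,0,0],[3.83,-4.57,0,0],[3.83,-4.57,0,0],[3.83,-4.57,0,0],[3.83,-4.57,0,0]]}}

```text
time_s: 1.75
eef_pos: [0.4616, 0.0688, 0.3042]
eef_rot: [3.141, -0.001, 0.309]
wrist_force: [-0.1, -0.5, 0.0]
opening: 0.085
grasp_force: 0.0
```

{"name": "jog_arm", "arguments": {"increments": [[0,0,0,1.0],[0,0,0,1.0],[0,0,0,0.14],[0,0,0,0],[0,0,0,0]], "claw": 2.2}}

```text
time_s: 2.38
eef_pos: [0.4611, 0.0664, 0.304]
eef_rot: [3.142, -0.0, -0.063]
wrist_force: [-0.1, -0.1, -0.5]
opening: 0.0219
grasp_force: 0.0
```

```bash
python3 - <<'E'
from h import *
s,d=save('wrist','w1.png');c=cam(d,s)
print(s['time_s'],s['eef_pos'],s['eef_rot'],s['joint_pos'],s['opening'],s['wrist_force']);print(red(d),-c[1].T@c[2])
e=np.array(s['eef_pos']);print('tips proj',proj(c,e-[0,0,.073]),proj(c,[e[0],e[1],.177]))
for st,ce in red(d): print(ce,onz(c,*ce,.17))
E
```

```text
2.375 [0.46112499 0.06642942 0.30396919] [ 3.14157270e+00 -1.67617201e-04 -6.33407728e-02] [-2.64318320e-02 -1.70343075e-01  1.92466484e+00 -2.65687079e-05
  1.38710413e+00  1.60771012e+00] 0.02189795983149285 [-0.08761769 -0.06028465 -0.49494242]
[([300, 175, 19, 58, 901], [308.9, 200.9])] [0.53036924 0.06155341 0.37378898]
tips proj [312.98212703 256.97736805] [313.2728908  218.98004625]
[308.9, 200.9] [0.47110197 0.06863054 0.17      ]
```

View pics/w1.png

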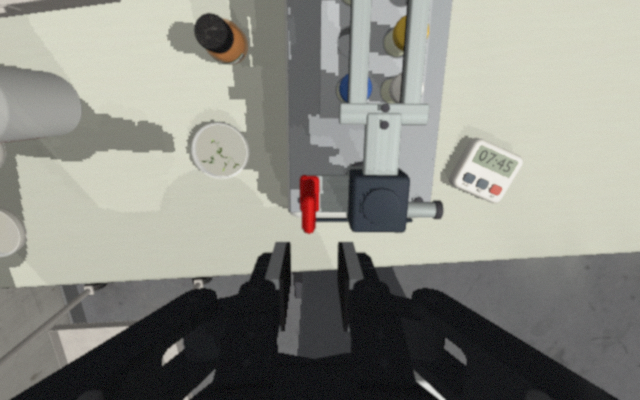

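The wrist view shows the paddle's top face around (309,215), with its robot-side edge at row 233. The coupler is at (378,200), so the free gap lies between columns 318 and 348.

```bash
python3 - <<'E'
from h import *
s=status.observe();d=viewer.get_image('wrist');c=cam(d,s)
h=cv2.cvtColor(d['color'],cv2.COLOR_RGB2HSV);m=((h[...,0]<8)|(h[...,0]>172))&(h[...,1]>140)&(h[...,2]>70); m[:,:280]=0;m[:,340:]=0
for v in range(176,236,4):
    x=np.where(m[v])[0]
    if len(x): print(v,x.min(),x.max(),int(d['color'][v,x].mean()),onz(c,x.mean(),v,.177).round(4))
e=onz(c,309,233,.177);print('edge',e)
C=onz(c,381,219,.156);print('coupler robot-side?',onz(c,378,232,.156),onz(c,350,200,.156),onz(c,408,200,.156))
E
```

```text
176 302 315 69 [0.4889 0.0676 0.177 ]
180 300 318 59 [0.4864 0.0674 0.177 ]
184 300 318 53 [0.4839 0.0676 0.177 ]
188 300 318 53 [0.4814 0.0678 0.177 ]
192 301 318 53 [0.4788 0.0676 0.177 ]
196 301 318 55 [0.4763 0.0678 0.177 ]
200 300 318 69 [0.4737 0.0683 0.177 ]
204 301 318 78 [0.4711 0.0681 0.177 ]
208 301 318 78 [0.4685 0.0683 0.177 ]
212 302 314 78 [0.466  0.0694 0.177 ]
216 303 314 77 [0.4633 0.0693 0.177 ]
220 303 315 75 [0.4606 0.0692 0.177 ]
224 302 314 76 [0.458 0.07  0.177]
228 303 313 77 [0.4553 0.0702 0.177 ]
232 306 311 100 [0.4526 0.07   0.177 ]
edge [0.45185488 0.06975488 0.177     ]
coupler robot-side? [0.44118163 0.02201266 0.156     ] [0.46591456 0.04095239 0.156     ] [0.46342014 0.00127812 0.156     ]
```

{"name": "jog_arm", "arguments": {"increments": [[0.18,-0.37,0,0],[0,0,2.0,0],[0,0,2.0,0],[0,0,1.6,0],[0,0,0,0],[0,0,0,0]]}}

```text
time_s: 3.22
eef_pos: [0.4635, 0.0703, 0.2485]
eef_rot: [-3.142, -0.001, -0.065]
wrist_force: [0.3, 0.6, 0.4]
opening: 0.0219
grasp_force: 0.0
```

```bash
python3 - <<'E'
from h import *
s,d=save('wrist','w2.png')
print(s['time_s'],s['eef_pos'],s['eef_rot'],s['opening'],s['wrist_force'])
E
```

```text
3.225 [0.46354933 0.07030081 0.2485323 ] [-3.14153898e+00 -8.02064962e-04 -6.46411372e-02] 0.02193099388104049 [0.3022807  0.6041227  0.41906248]
```

View pics/w2.png

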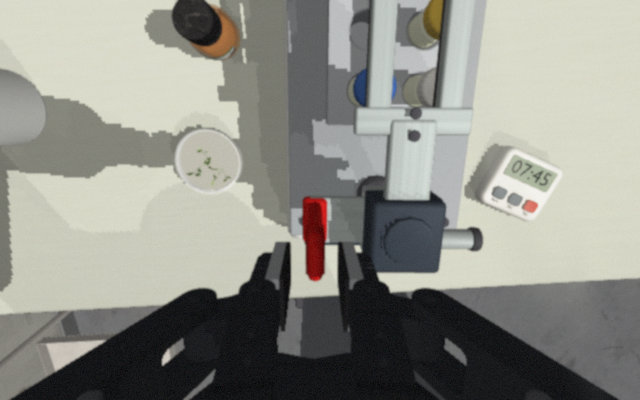

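The paddle's top edge (316,275) is centred between the fingertips, which stand at columns 290 and 340. The right finger clears the coupler's edge at column 365, so I'll descend.

{"name": "jog_arm", "arguments": {"increments": [[0,0,0.8,0],[0,0,0.8,0],[0,0,0.8,0],[0,0,0.8,0],[0,0,0,0],[0,0,0,0]]}}

```text
time_s: 4.03
eef_pos: [0.4633, 0.0703, 0.216]
eef_rot: [-3.142, -0.0, -0.065]
wrist_force: [0.1, -0.5, 0.0]
opening: 0.0217
grasp_force: 0.0
```

{"name": "jog_arm", "arguments": {"increments": [[0,0,0,0],[0,0,0,0],[0,0,0,0],[0,0,0,0],[0,0,0,0],[0,0,0,0]], "claw": 0.3}}

```text
time_s: 4.78
eef_pos: [0.4634, 0.07, 0.2162]
eef_rot: [3.141, -0.001, -0.065]
wrist_force: [-0.5, -5.4, 4.8]
opening: 0.0073
grasp_force: 61.4
```

{"name": "jog_arm", "arguments": {"increments": [[0,-0.4,0,0],[0,-0.4,0,0],[0,-0.4,0,0],[0,-0.3,0,0],[0,0,0,0],[0,0,0,0]]}}

```text
time_s: 5.52
eef_pos: [0.4644, 0.0843, 0.2163]
eef_rot: [3.139, -0.001, -0.065]
wrist_force: [-0.5, -9.7, 5.6]
opening: 0.0074
grasp_force: 61.4
```

{"name": "jog_arm", "arguments": {"increments": [[0,-0.1,0,0],[0,-0.1,0,0],[0,-0.1,0,0],[0,0,0,0],[0,0,0,0]]}}

```text
time_s: 6.15
eef_pos: [0.4646, 0.087, 0.2162]
eef_rot: [3.139, -0.001, -0.065]
wrist_force: [-1.1, -9.4, 5.0]
opening: 0.0069
grasp_force: 61.4
```

{"name": "jog_arm", "arguments": {"increments": [[0,-0.1,0,0],[0,0,0,0],[0,0,0,0]]}}

```text
time_s: 6.52
eef_pos: [0.4647, 0.088, 0.2162]
eef_rot: [3.139, -0.001, -0.065]
wrist_force: [-1.3, -10.1, 5.8]
opening: 0.007
grasp_force: 61.4
```

{"name": "jog_arm", "arguments": {"increments": [[0,-0.1,0,0],[0,0,0,0],[0,0,0,0]]}}

```text
time_s: 6.9
eef_pos: [0.4647, 0.0885, 0.2162]
eef_rot: [3.138, -0.001, -0.065]
wrist_force: [-1.5, -12.7, 4.6]
opening: 0.0069
grasp_force: 61.5
```

{"name": "jog_arm", "arguments": {"increments": [[0,-0.1,0,0],[0,0,0,0],[0,0,0,0]]}}

```text
time_s: 7.28
eef_pos: [0.4648, 0.0887, 0.2162]
eef_rot: [3.136, -0.001, -0.065]
wrist_force: [-1.6, -16.9, 4.1]
opening: 0.0074
grasp_force: 61.4
```

```bash
python3 - <<'E'
from h import *
s,d=save('wrist','w3.png')
print(s['time_s'],s['eef_pos'],s['opening'],s['wrist_force'],s['torque'],red(d))
E
```

```text
7.275 [0.46479777 0.08868823 0.2162043 ] 0.007376701616796411 [ -1.6409273  -16.86747366   4.07195887] [-2.25381791  0.11126624 -0.27324706] [([300, 213, 29, 111, 2208], [314.2, 263.0]), ([576, 214, 4, 6, 16], [577.5, 216.3])]
```

View pics/w3.png

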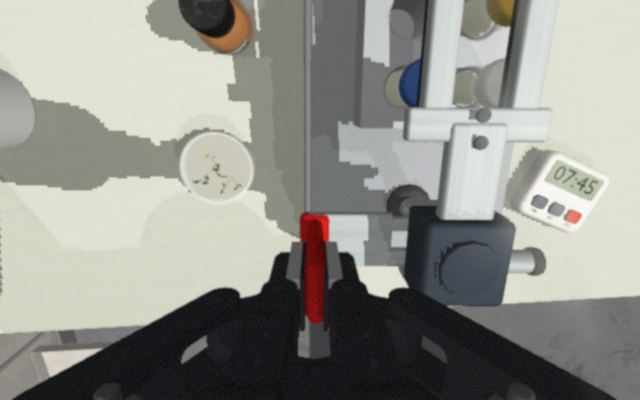

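The paddle is out at its stop: force rises without motion, travel is about 18.5 mm, and the gap to the coupler is visibly wider (columns 330–405). Next I'll lift along the hinge arc.

{"name": "jog_arm", "arguments": {"increments": [[0.05,0,-0.5,0],[0.05,0,-0.51,0],[0.07,0,-0.5,0],[0.07,0,-0.51,0],[0,0,0,0],[0,0,0,0]]}}

```text
time_s: 8.07
eef_pos: [0.4664, 0.0885, 0.2345]
eef_rot: [3.136, 0.002, -0.065]
wrist_force: [3.0, -16.6, -5.7]
opening: 0.0073
grasp_force: 59.5
```

{"name": "jog_arm", "arguments": {"increments": [[0.09,0,-0.5,0],[0.09,0,-0.5,0],[0.11,0,-0.5,0],[0.11,0,-0.49,0],[0.13,0,-0.49,0],[0.13,0,-0.49,0],[0.15,0,-0.49,0],[0.15,0,-0.48,0],[0,0,0,0],[0,0,0,0]]}}

```text
time_s: 9.32
eef_pos: [0.4748, 0.088, 0.273]
eef_rot: [3.136, 0.006, -0.066]
wrist_force: [-1.5, -15.5, -4.0]
opening: 0.007
grasp_force: 58.4
```

```bash
python3 - <<'E'
from h import *
s,d=save('scene','s4.png')
c=d['color'][130:310,230:410,::-1]; cv2.imwrite('pics/s4c.png',cv2.resize(c,None,fx=3,fy=3,interpolation=cv2.INTER_CUBIC))
print(s['time_s'],s['eef_pos'],s['opening'],s['wrist_force'],s['torque'])
E
```

```text
9.325 [0.47479267 0.08797182 0.273049  ] 0.006996439575985825 [ -1.52091719 -15.4833253   -3.97159453] [-2.04730735  0.69382005 -0.23798422]
```

View pics/s4c.png

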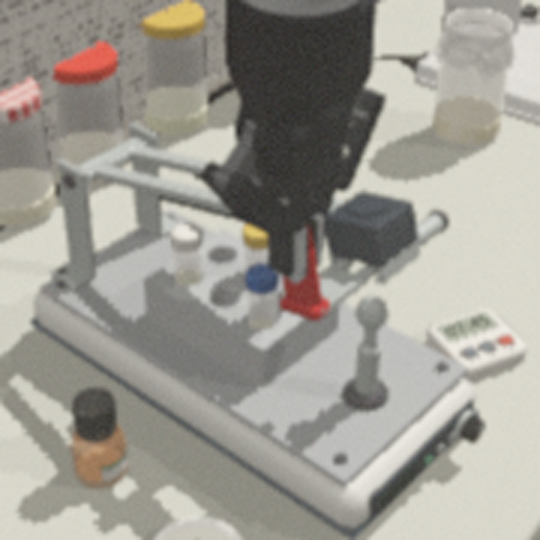

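The frame has risen off the ball, the ball stands bare at (372,310), and the vials are undisturbed. I'll do the rest of the arc.

{"name": "jog_arm", "arguments": {"increments": [[0.18,0,-0.5,0],[0.18,0,-0.5,0],[0.2,0,-0.5,0],[0.2,0,-0.55,0],[0,0,0,0],[0,0,0,0],[0,0,0,0]]}}

```text
time_s: 10.25
eef_pos: [0.4821, 0.0874, 0.2935]
eef_rot: [3.136, 0.007, -0.066]
wrist_force: [-4.0, -15.4, -3.3]
opening: 0.0074
grasp_force: 58.5
```

```bash
python3 - <<'E'
from h import *
s,d=save('scene','s5.png')
c=d['color'][110:310,230:410,::-1]; cv2.imwrite('pics/s5c.png',cv2.resize(c,None,fx=3,fy=3,interpolation=cv2.INTER_CUBIC))
print(s['time_s'],s['eef_pos'],s['eef_rot'],s['opening'],s['grasp_force'],s['wrist_force'],s['torque'],s['joint_pos'])
# predicted pixels for raised coupler-top centre / bottom for a few rises
c=cam(d);B=np.array([.462,.0205]);t=np.array([np.cos(.065),-np.sin(.065)])
n=np.array([np.sin(.065),np.cos(.065)])
for r in(.07,.08,.09):
    th=np.arcsin(r/.25)
    for y in (.02,-.02):
        for x,z in((-.271,.014),(-.229,.014)):
            X=x*np.cos(th)+z*np.sin(th);Z=-x*np.sin(th)+z*np.cos(th)
            p=np.r_[B+t*(.25+X)+n*y,.142+Z]; print(r,y,x,((proj(c,p)-[230,110])*3).round())
E
```

```text
10.25 [0.48213408 0.08743678 0.29348003] [ 3.13555691  0.00699068 -0.06584135] 0.007378746849637468 58.46413314342499 [ -3.95184846 -15.40362321  -3.28130121] [-2.04198231  0.92505466 -0.19513697] [ 0.02121857 -0.09413762  1.87624224 -0.00551929  1.36698007  1.65897255]
0.07 0.02 -0.271 [367. 256.]
0.07 0.02 -0.229 [312. 247.]
0.07 -0.02 -0.271 [407. 228.]
0.07 -0.02 -0.229 [352. 221.]
0.08 0.02 -0.271 [362. 238.]
0.08 0.02 -0.229 [309. 233.]
0.08 -0.02 -0.271 [403. 211.]
0.08 -0.02 -0.229 [349. 207.]
0.09 0.02 -0.271 [357. 220.]
0.09 0.02 -0.229 [304. 218.]
0.09 -0.02 -0.271 [398. 193.]
0.09 -0.02 -0.229 [345. 193.]
```

View pics/s5c.png

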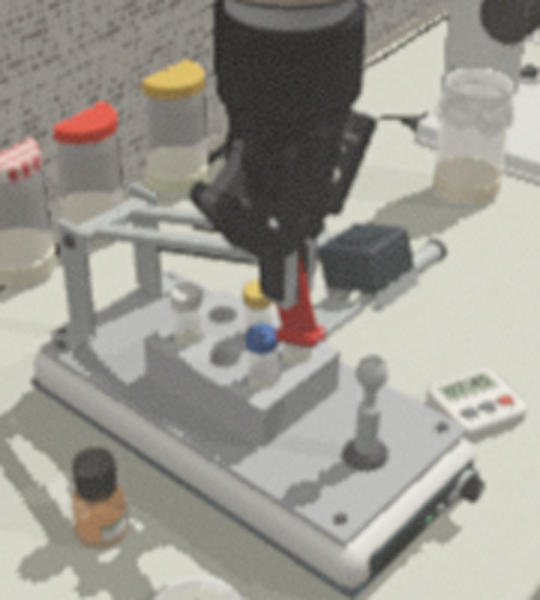

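The coupler's top corners are at about (408,230) and (355,227), which suggests a rise slightly under 8 cm. I'll check my model's bias against the picture taken at rest.

```bash
python3 - <<'E'
from h import *
d=viewer.get_image('scene');c=cam(d);B=np.array([.462,.0205]);t=np.array([np.cos(.065),-np.sin(.065)]);n=np.array([np.sin(.065),np.cos(.065)])
K=(c)
def top(r):
    th=np.arcsin(r/.25);o=[]
    for y in (.02,-.02):
        for x in(-.271,-.229):
            z=.014;X=x*np.cos(th)+z*np.sin(th);Z=-x*np.sin(th)+z*np.cos(th);o.append(proj(c,np.r_[B+t*(.25+X)+n*y,.142+Z]))
    return np.array(o)
print('pred rest, scc crop px',((top(0)-[230,170])*4).round().tolist())
def m(f):
    im=cv2.imread('pics/'+f); h=cv2.cvtColor(im,cv2.COLOR_BGR2GRAY)[150:245,325:375]
    mm=(h<90).astype(np.uint8);n_,l,st,ce=cv2.connectedComponentsWithStats(mm)
    return [(st[i]+[325,150,0,0,0]).tolist()+(ce[i]+[325,150]).tolist() for i in range(1,n_) if st[i][4]>80]
for f in('scene1.png','s4.png','s5.png'): print(f,m(f))
for r in(0,.06,.07,.08): print(r,top(r).min(0),top(r).max(0))
E
```

```text
pred rest, scc crop px [[505.0, 249.0], [434.0, 211.0], [555.0, 209.0], [485.0, 174.0]]
scene1.png [[333, 227, 35, 18, 406, 348.0665024630542, 236.24137931034483]]
s4.png [[325, 150, 43, 86, 1941, 339.602266872746, 186.15610510046366]]
s5.png [[325, 150, 30, 75, 1033, 334.6631171345595, 174.28170377541142], [336, 187, 31, 21, 425, 350.8423529411765, 197.1764705882353]]
0 [338.48159764 213.42934771] [368.74516971 232.16845581]
0.06 [335.29792352 188.29186743] [366.61854386 201.08212177]
0.07 [334.16512723 183.70434866] [365.51663679 195.31101893]
0.08 [332.84262866 179.00454743] [364.17660694 189.37277352]
```

After removing the bias of about 4 px, the rise is about 77 mm, which agrees with the TCP. I'll add a small final nudge and let it settle.

{"name": "jog_arm", "arguments": {"increments": [[0.08,0,-0.2,0],[0,0,0,0],[0,0,0,0],[0,0,0,0],[0,0,0,0]]}}

```text
time_s: 10.98
eef_pos: [0.4828, 0.0874, 0.2951]
eef_rot: [3.136, 0.008, -0.066]
wrist_force: [-3.0, -15.5, -4.2]
opening: 0.0073
grasp_force: 58.3
```

```bash
python3 -c "
from bench import status,job_done
s=status.observe();print(s['eef_pos'],s['wrist_force'],s['grasp_force'],s['opening']);print(job_done())"
```

```text
[0.48282    0.0874317  0.29513985] [ -3.04483159 -15.5339679   -4.15199791] 58.291370272636414 0.007348671689659746
the job is handed in; nothing more can be done
None
```

The shaker is open and the job is handed in: I pulled the paddle out to its stop, then lifted the coupler off the ball, and the gripper is holding it about 8 cm above the ball, with the vials and the things round the shaker looking undisturbed in the last picture.

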